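Hold the big peg gaping over the waiting load's card

ROBOT

A 7-joint arm with a two-finger parallel gripper is mounted at the origin on the work surface. World frame = base frame: x ahead of the robot, y to its left, z up, the work surface at z = 0. Lengths are in m, angles in degrees, forces in N, time in s.
With the tool pointing down it reaches from about 0.375 to 0.925 m from the base axis. Payload 3.1 kg.
Tool frame: the origin (TCP) lies on the centre line of the jaws, within the pads' length; the fingertips stand 14 mm ahead of it and the grasp point (between the pads) lies 5 mm behind it; z points along the fingers, y is the line along which they close (so a half turn about z gives the same grasp; the last joint's range is limited). The gripper opens to 85 mm and grips with 20 to 120 N. Pads are 22 mm wide; open, the fingers measure 114 mm over their backs; the gripper's body (76 mm by 85 mm) begins 54 mm behind the grasp point. The pads swing forward as they close: fully open they stand 13 mm farther back than shut.
Start: joints at [-80.317, 21.939, 2.515, 91.553, -1.026, 66.532, -2.859], TCP at [0.171, 0.627, 0.245] pointing down, gripper open.
Joint ranges: [-149.38, 149.38], [-23.57, 123.04], [-84.95, 90], [0, 143.3], [-89.99, 269.99], [3.08, 112.72], [-163.45, 163.45]. Speed limits (degrees/s): [159.86, 159.86, 180, 180, 180, 180, 180].

INTERFACE

Orientations are given as a 3x3 rotation matrix whose columns are the frame's x, y, z axes.
In Python, from station import sensors, grab_frame, camera_info, order, silhouettes gives the robot as it stands.
- The arm moves only by the shell command python3 -m creep 'ROWS'. ROWS is JSON, a list of rows, each an object with "translation": the shift along the world's x, y, z in cm, a list of three; "twist": the turn, a rotation vector about the world's x, y, z in degrees, a list of three; "grip": the opening, from -1 (shut) to 1 (fully open). In form: [{"translation": [x, y, z], "twist": [wx, wy, wz], "grip": grip}, ...]. A call has 1 to 20 rows; each row shifts and turns the commanded pose from where the row before left it; what a row does not reach is not made up. A row lasts 1/10 s, in which the tool goes at most 50 mm and 8.59 degrees, less where a joint would pass 70% of its speed; a pose out of reach is approached as far as the arm can. A call with a gripper value outside its range is refused whole. The fingers move at their own pace and stop on an object; the grip force is fixed at half the most. Time passes only in rows, so rows that do not move let the fingers close. It gives the time, the measured TCP pose, the force, the opening and the grip force at its end, in the units of the state.
- sensors.get_obs(): the state, without advancing time (a new reading comes with each control period).
- grab_frame(name): name is "scene" or "top"; returns (picture, depth): 384x512x3 uint8, red, green, blue; 384x512 float32, m along the optical axis (not along the pixel's ray), 0 where there is no reading.
- camera_info(name): a dict with "fov_y" (degrees; the focal length in pixels is half the picture's height over the tangent of half this angle, whatever the lens; pixels are square), "cx", "cy" (the principal point, pixels), "k1" (the pictures are not rectified: a ray, as slopes to the right and down, at radius r is drawn at 1 + k1 r^2 times it, then the intrinsics apply), "extrinsics" (4x4, takes a point from camera to world coordinates). Camera axes: x right, y down, z forward; pixel columns grow to the right and rows downward; lengths in m; the calibration is good to about 2 mm. A picture is of the moment at which its call begins. camera_info takes no time and is no camera call.
- order.sign_off(): hands the job in; it is judged then, once.
Trained networks look in the newest picture that a camera, given by its name, has taken for a name from the list of things; names that differ only in an ending like _2 or _b are one class to them, and where a whole thing is asked for, a point or a joint stands for the part that bears it (a point fixed in the world has none). Each returns a list of dicts, best first, with "conf" (0 to 1); they miss things now and then, are a little off and sometimes report something else, mostly with a low value. They report only what shows in the picture. A call takes as long as a camera call. They do not tell look-alikes from the thing itself.
- silhouettes(camera, target): "region" (384x512 bool, what is visible of it) and "bbox" ([left, top, right, bottom] in pixels, round what is visible of it).
The state is a dict: "time": time; "q": joint angles; "qvel": joint speeds; "joint_torque": joint torques, N m; "eef_pos": TCP position; "orientation": TCP orientation; "ft_force": force on the tool from outside, world axes, zero at the start; "ft_torque": the same for the moment, N m; "finger_gap": finger opening in m; "finger_force": force on a finger pad.
Only numpy, scipy, OpenCV 4.12 (cv2) and the standard library are available. Lean on these libraries where they do the work, as an engineer would, in place of code of your own. Each camera call takes 0.05 s, during which the arm holds its last target. There are 200 camera calls.

TASK

Two laundry load cards, one blue and one white, stand in marble feet with a status disc on each foot: green means that load is finished, red means it is still waiting for its peg. Squeeze the legs of the big yellow spring peg so that its jaws gape, lift it straight off the bamboo strip, and lower it, still gaping, over the top edge of the card whose disc is red, with one jaw well down each side and the peg clear of the card. Finish right there, holding the peg wide open in the gripper around the card edge: never let it go or let it close, and leave the cards, discs and everything else on the worktop where they are.

Things in the scene. Friction and masses are not known exactly. Their poses are not given: they have to be found in the camera images.
- peg: Big yellow spring peg, 60 g, 22 mm wide: two mirrored halves on a pivot. This is the +x half, origin on the pivot axis. It starts clipped on the bamboo strip, legs up, jaws down, y (pivot axis) along the strip, x square to the blade. Jaws 5 mm thick reach 35 mm below the pivot; a coil of 5 mm radius closes the throat. Opening fully turns each half 14 degrees, so this body's z leans then.
- peg_pivot (a point): Pivot of the peg. Two flat legs rise from it: clipped, they splay 14 degrees each side of vertical, outer faces about 55 mm apart at the top (60 mm above the pivot); squeezed to the stop they are parallel, 26 mm over the outer faces, 62 mm high. Grip them from above across x, 35 to 60 mm above the pivot. It takes about 10 N on each leg; close fully with 25 to 35 N.
- peg_jaw (a joint): Opening angle of the peg between its two halves: 0 clipped on the strip (jaw faces parallel, 4 mm apart), -0.1 shut with nothing between, 0.5 rad at the stop with the legs squeezed parallel (jaw tips' inner faces about 21 mm apart). A spring drives it shut.
- tip_a (a point): Centre of the lower end of the peg's +x jaw, 35 mm below the pivot when clipped (jaw 5 mm thick, so its inner face is 2.5 mm away).
- tip_b (a point): Centre of the lower end of the peg's other (-x) jaw, same form. The mouth lies midway between the two tips.
- strip: Bamboo peg strip fixed to the worktop: base 70 x 100 x 15 mm (x, y, z) and an upright blade 4 mm thick in x, 100 mm long in y, its top edge 90 mm above the worktop; origin under its centre. The peg starts astride the blade with the coil resting on the top edge (pivot 95 mm above the worktop), within 25 mm of its middle.
- card_blue: Stiff blue card, 3 mm thick in x and 90 mm wide in y, standing up from a marble foot 90 x 100 x 20 mm (x, y, z), 0.8 kg in all, loose on the worktop; origin under the foot's centre. The card stands at x = -20 mm, its top edge at z = 125 mm; the disc lies on the foot at x = +18 mm.
- card_white: The same with a white card.
- blue_edge (a point): Middle of the blue card's top edge, 125 mm above the worktop; x square to the card, y along its edge (+-45 mm).
- white_edge (a point): Middle of the white card's top edge, the same.
- blue_seat (a point): Point on the top of the blue card's foot where its status disc lies.
- white_seat (a point): Point on the top of the white card's foot where its status disc lies.
- disc_red: Red status disc, 36 mm across, 8 mm thick, lying on the foot of one of the cards: that load is waiting for the peg. Origin under its centre.
- disc_green: Green status disc, same size, on the foot of the other card: load finished.
- peg_bowl: Stainless steel bowl of small wooden pegs, 130 mm across, 50 mm tall, on the worktop; leave alone.
- dustpan: Blue plastic dustpan, 220 mm wide, 54 mm tall, 325 mm long with its handle; leave alone.
- brush: Bamboo brush, 240 x 40 x 39 mm, lying bristles down; leave alone.
Things that resemble listed ones, but are neither listed nor needed, are in the scene too. Of the things like the peg, leave any that is purple; of the rest the smaller one is meant.

How it is judged (in metres and radians):
On the way:
1. the peg has been lifted clear of the bamboo strip, held gaping in the gripper (value of joint peg_jaw above 0.3 rad and z of each of tip_a, tip_b in the frame of strip above 0.1 m and contact force between the fingers and peg above 1 N), for 0.2 s.
At the end, for the whole second after the job is handed in: Fingers hold the peg at rest, open 0.3 rad or more, astride the top edge of the card with the red disc: jaw tips on opposite sides, 3 to 30 mm from its mid-plane, 8 mm or more below the edge, within 43 mm of its middle; peg and cards or strip do not touch (under 0.3 N) (((horizontal distance between disc_red and blue_seat below 0.025 m and z of each of tip_a, tip_b in the frame of blue_edge below -0.008 m and y of tip_a in the frame of blue_edge between -0.043 and 0.043 m and y of tip_b in the frame of blue_edge between -0.043 and 0.043 m and ((x of tip_a in the frame of blue_edge between 0.003 and 0.03 m and x of tip_b in the frame of blue_edge between -0.03 and -0.003 m) or (x of tip_b in the frame of blue_edge between 0.003 and 0.03 m and x of tip_a in the frame of blue_edge between -0.03 and -0.003 m))) or (horizontal distance between disc_red and white_seat below 0.025 m and z of each of tip_a, tip_b in the frame of white_edge below -0.008 m and y of tip_a in the frame of white_edge between -0.043 and 0.043 m and y of tip_b in the frame of white_edge between -0.043 and 0.043 m and ((x of tip_a in the frame of white_edge between 0.003 and 0.03 m and x of tip_b in the frame of white_edge between -0.03 and -0.003 m) or (x of tip_b in the frame of white_edge between 0.003 and 0.03 m and x of tip_a in the frame of white_edge between -0.03 and -0.003 m)))) and value of joint peg_jaw above 0.3 rad and contact force between the fingers and peg above 1 N and linear speed of peg below 0.03 m/s and contact force between peg and card_blue below 0.3 N and contact force between peg and card_white below 0.3 N and contact force between peg and strip below 0.3 N); the arm keeps its last pose, push and grip.
It fails at once if the peg is shut while it is off the strip (value of joint peg_jaw below 0.1 rad and z of peg in the frame of strip above 0.125 m).
It fails at once if a card is shifted by more than 15 mm or tipped (distance of any of card_blue, card_white from where it was at the start of the episode above 0.015 m or angle between any of card_blue, card_white's own z axis and vertical above 0.15 rad).
It fails at once if a status disc is moved by more than 15 mm (distance of any of disc_red, disc_green from where it was at the start of the episode above 0.015 m).
It fails at once if a bystander is moved by more than 20 mm (distance of any of peg_bowl, dustpan, brush from where it was at the start of the episode above 0.02 m).
It also fails if it takes over 38 s, if anything falls off the work surface, if the arm or the gripper's body presses on something with over 40 N, if the wrist force passes 120 N, or if a joint passes its speed limit or range.

## Working session

There is one attempt and no reset: what is moved stays moved. The work goes in short steps, Python scripts to look and compute and a shell command to move; the robot and the scene stay as the last step left them, time stands still between calls to the robot, and variables do not carry over. Pictures are saved under pics/ and viewed, at most 10 in all, crops included, and the job is handed in when it is done.

```bash
mkdir -p pics
cat > h.py <<'E'
import numpy as np, cv2
from station import sensors, grab_frame, camera_info, order, silhouettes
def cloud(cam,depth):
    i=camera_info(cam);H,W=depth.shape;f=H/2/np.tan(np.radians(i["fov_y"])/2)
    v,u=np.mgrid[:H,:W].astype(np.float64)
    K=np.array([[f,0,i["cx"]],[0,f,i["cy"]],[0,0,1]])
    p=cv2.undistortPointsIter(np.stack([u.ravel(),v.ravel()],1)[:,None],K,np.array([i["k1"],0,0,0.]),None,None,(3,50,1e-10))[:,0]
    z=depth.ravel();X=np.stack([p[:,0]*z,p[:,1]*z,z,np.ones_like(z)],1)@np.array(i["extrinsics"]).T
    X=X[:,:3].reshape(H,W,3).copy();X[depth==0]=np.nan
    return X
def save(n,im,s=1):
    cv2.imwrite("pics/"+n,cv2.resize(im[...,::-1],None,fx=s,fy=s,interpolation=cv2.INTER_CUBIC))
E
python3 - <<'E'
from h import *
ims=[]
for c in("scene","top"):
    im,d=grab_frame(c);X=cloud(c,d);np.savez(c+"0.npz",im=im,X=X);save(c+"0.png",im,1.5)
    print(c,np.round(np.array(camera_info(c)["extrinsics"])[:3,3],3))
    for t in("peg","strip","card_blue","card_white","disc_red","disc_green","peg_bowl","dustpan","brush"):
        for r in silhouettes(c,t):
            P=X[r["region"]];P=P[~np.isnan(P[:,0])]
            print(t,round(r["conf"],2),np.round(r["bbox"]),len(P),*(np.round(np.percentile(P,q,axis=0),3) for q in(3,50,97)) if len(P) else "")
print(sensors.get_obs())
E
```

```text
scene [1.495 0.415 0.893]
peg 0.61 [257. 155. 280. 189.] 209 [ 0.322 -0.03   0.005] [ 0.346 -0.002  0.056] [0.373 0.017 0.115]
peg 0.56 [214. 178. 232. 204.] 236 [ 0.389 -0.179 -0.003] [ 0.49  -0.121  0.043] [ 0.501 -0.089  0.09 ]
peg 0.53 [252. 165. 267. 195.] 249 [ 0.295 -0.077 -0.001] [0.463 0.    0.111] [0.49  0.016 0.151]
strip 0.72 [243. 186. 279. 218.] 643 [ 0.455 -0.028  0.004] [0.483 0.025 0.02 ] [0.514 0.067 0.083]
strip 0.42 [153. 176. 187. 226.] 1201 [ 0.561 -0.299 -0.001] [ 0.596 -0.251  0.03 ] [ 0.658 -0.203  0.12 ]
strip 0.26 [284. 196. 327. 248.] 1348 [0.506 0.147 0.003] [0.514 0.193 0.035] [0.577 0.238 0.121]
card_blue 0.56 [152. 179. 189. 226.] 1084 [ 0.581 -0.296  0.006] [ 0.596 -0.25   0.037] [ 0.658 -0.204  0.12 ]
card_white 0.86 [286. 197. 326. 246.] 1380 [ 0.486  0.143 -0.001] [0.514 0.192 0.034] [0.577 0.239 0.121]
card_white 0.39 [165. 206. 175. 218.] 67 [ 0.613 -0.262  0.02 ] [ 0.629 -0.247  0.026] [ 0.644 -0.234  0.03 ]
disc_red 0.69 [255. 165. 266. 184.] 100 [ 0.441 -0.006  0.1  ] [0.449 0.006 0.122] [0.463 0.016 0.15 ]
disc_red 0.46 [162. 205. 174. 217.] 
[... 1988 characters left out ...]
9]), 'qvel': array([-0.03217062,  0.14641427,  0.07023591, -0.07606261,  0.08344935,
        0.0837928 , -0.03244537]), 'joint_torque': array([-5.26453314e-04, -4.33441722e+01,  1.02292456e+00, -2.49928880e+01,
        1.05131793e-02,  1.72498334e-03, -2.15633229e-06]), 'eef_pos': array([0.17136135, 0.62700709, 0.24526707]), 'orientation': array([[-9.64623516e-01,  2.63631318e-01,  1.34635026e-05],
       [ 2.63631318e-01,  9.64623516e-01, -3.01343358e-05],
       [-2.09315659e-05, -2.55188880e-05, -9.99999999e-01]]), 'ft_force': array([ 0.17336632,  0.34256948, -0.76193835]), 'ft_torque': array([-0.04755628, -0.00169492,  0.03608075]), 'finger_force': 0.0, 'finger_gap': 0.08534856216227753}
```

Run:
```python
from h import *
im=np.load("scene0.npz")["im"];save("crop1.png",im[140:260,140:340],4)
im=np.load("top0.npz")["im"];save("crop2.png",im[125:275,170:370],4)
```

```text
(no output)
```

View pics/crop1.png

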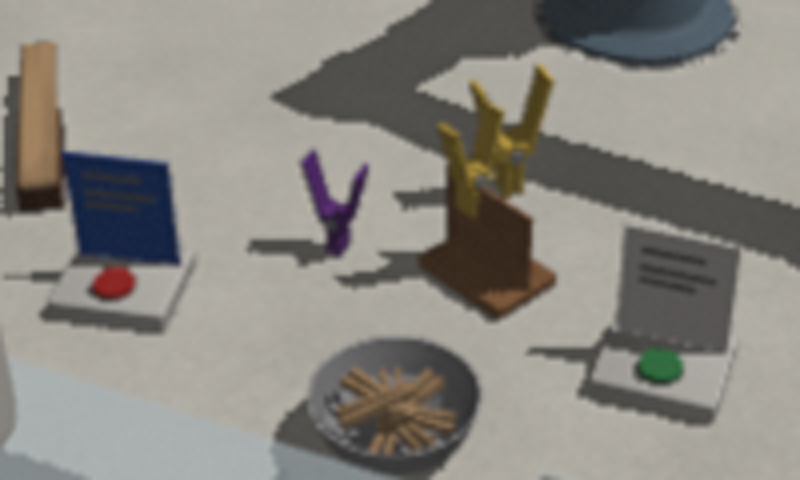

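View pics/crop2.png

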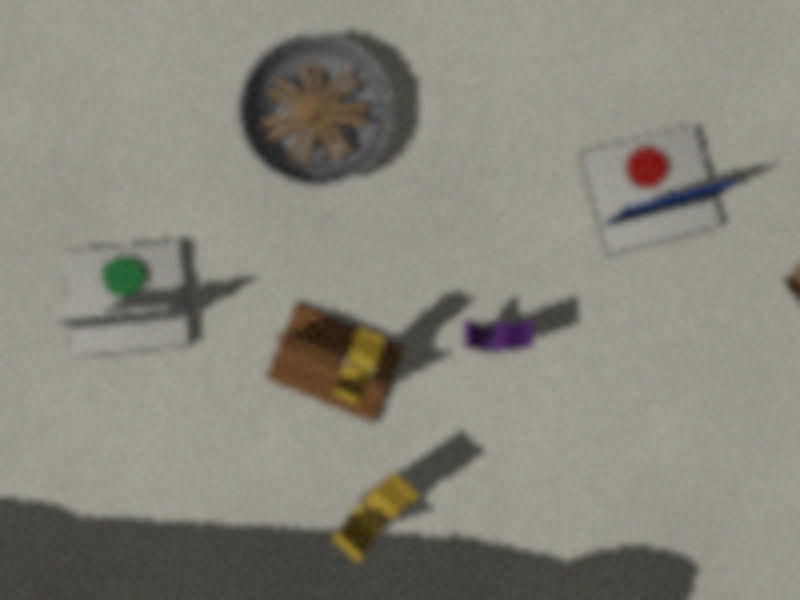

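```bash
cat > fit.py <<'E'
from h import *
def line(P):
    c=P[:,:2].mean(0);u,s,vt=np.linalg.svd(P[:,:2]-c);t=(P[:,:2]-c)@vt[0]
    n=(P[:,:2]-c)@vt[1]
    a=vt[0]*np.sign(vt[0][1]);return np.round(c+vt[0]*(t.min()+t.max())/2,4),"xyaw",np.round(np.degrees(np.arctan2(-a[0],a[1])),1),"len",np.round(np.ptp(t),3),"thick",np.round(np.ptp(n),4),len(P)
E
python3 - <<'E'
from fit import *
for c in("scene","top"):
    z=np.load(c+"0.npz");im,X=z["im"].astype(int),z["X"];x,y,h=np.moveaxis(X,2,0);r,g,b=np.moveaxis(im,2,0)
    print(c)
    bl=(np.hypot(x-.6,y+.25)<.09)
    print("card top",line(X[bl&(h>.112)&(h<.135)]),"all card",line(X[bl&(h>.05)]))
    m=bl&(h>.012)&(h<.024)&(b>90);R=cv2.minAreaRect(X[m][:,:2].astype(np.float32)*1000);print("foot",R)
    rd=bl&(r>1.6*g)&(r>1.6*b)&(r>80);print("disc",np.nanmean(X[rd],0),rd.sum())
    ye=(r-b>40)&(g-b>25)
    st=(np.hypot(x-.47,y-.015)<.075)
    print("blade",line(X[st&~ye&(h>.078)&(h<.095)]), "any z hist",np.histogram(h[st],np.arange(0,.18,.01))[0])
    m=st&(h>.008)&(h<.02);print("base",cv2.minAreaRect(X[m][:,:2].astype(np.float32)*1000))
    for nm,m in(("strip peg",st&(h>.1)),("other",(np.hypot(x-.348,y+.01)<.07)&(h>.03)&ye)):
        P=X[m];print(nm,line(P),P.min(0),P.max(0))
        for lo in np.arange(.1,.18,.01):
            Q=P[(P[:,2]>=lo)&(P[:,2]<lo+.01)]
            if len(Q) : print("  ",round(lo,2),len(Q),np.round(Q.min(0),3),np.round(Q.max(0),3))
E
```

```text
scene
card top (array([ 0.5914, -0.2571]), 'xyaw', np.float64(11.2), 'len', np.float64(0.087), 'thick', np.float64(0.0111), 96) all card (array([ 0.5916, -0.2575]), 'xyaw', np.float64(12.0), 'len', np.float64(0.09), 'thick', np.float64(0.0133), 480)
foot ((613.299072265625, -251.1563720703125), (87.59087371826172, 98.4548110961914), 13.584135055541992)
disc [ 0.62707828 -0.24871138  0.02609269] 62
blade (array([0.4739, 0.0187]), 'xyaw', np.float64(-22.7), 'len', np.float64(0.099), 'thick', np.float64(0.0204), 55) any z hist [175 260  52  49  54  47  57  57  47  30  40  32  26  31  27  14   0]
base ((472.45147705078125, 17.41799545288086), (100.8097152709961, 72.22151184082031), 68.02328491210938)
strip peg (array([4.646e-01, 3.000e-04]), 'xyaw', np.float64(67.9), 'len', np.float64(0.057), 'thick', np.float64(0.0296), 170) [ 0.43391937 -0.02292412  0.10002401] [0.49386359 0.018516   0.15241991]
   0.1 40 [ 0.446 -0.013  0.1  ] [0.482 0.014 0.109]
   0.11 32 [ 0.442 -0.018  0.11 ] [0.487 0.015 0.12 ]
   0.12 26 [ 0.443 -0.015  0.12 ] [0.487 0.016 0.13 ]
   0.13 31 [ 0.441 -0.019  0.131
[... 1402 characters left out ...]
6  0.1  ] [0.477 0.013 0.11 ]
   0.11 16 [ 0.448 -0.016  0.11 ] [0.48  0.013 0.119]
   0.12 12 [ 0.445 -0.013  0.121] [0.482 0.01  0.129]
   0.13 12 [ 0.442 -0.016  0.13 ] [0.485 0.013 0.139]
   0.14 17 [ 0.435 -0.019  0.144] [0.49  0.016 0.15 ]
   0.15 18 [ 0.438 -0.021  0.152] [0.49  0.016 0.16 ]
   0.16 1 [0.441 0.007 0.16 ] [0.441 0.007 0.16 ]
other (array([ 0.348, -0.011]), 'xyaw', np.float64(45.2), 'len', np.float64(0.068), 'thick', np.float64(0.028), 159) [ 0.31516591 -0.04363967  0.05027018] [0.37913999 0.01967338 0.12841585]
   0.1 15 [ 0.32  -0.038  0.101] [0.373 0.013 0.109]
   0.11 31 [ 0.315 -0.044  0.11 ] [0.379 0.02  0.12 ]
   0.12 11 [ 0.315 -0.034  0.12 ] [0.376 0.02  0.128]
```

The candidates are yellow on the strip (scene 258,176; span 55 mm), yellow standing on the worktop (268,170; span 67 mm) and purple (223,190). The smaller yellow one, on the strip, is meant: it spans 55 mm and sits astride the blade. The crops also show the red disc on the blue card's foot (scene 168,211) and the green disc on the white card's foot (304,232).

Next I move above the peg.

```bash
python3 -m creep '[{"translation":[1.5,-3.3,-0.1],"twist":[0,0,-5.1],"grip":1},{"translation":[1.5,-3.3,-0.1],"twist":[0,0,-5.1],"grip":1},{"translation":[1.5,-3.3,-0.1],"twist":[0,0,-5.1],"grip":1},{"translation":[1.5,-3.3,-0.1],"twist":[0,0,-5.1],"grip":1},{"translation":[1.5,-3.3,-0.1],"twist":[0,0,-5.1],"grip":1},{"translation":[1.5,-3.3,-0.1],"twist":[0,0,-5.1],"grip":1},{"translation":[1.5,-3.3,-0.1],"twist":[0,0,-5.1],"grip":1},{"translation":[1.5,-3.3,-0.1],"twist":[0,0,-5.1],"grip":1},{"translation":[1.5,-3.3,-0.1],"twist":[0,0,-5.1],"grip":1},{"translation":[1.5,-3.3,-0.1],"twist":[0,0,-5.1],"grip":1},{"translation":[1.5,-3.3,-0.1],"twist":[0,0,-5.1],"grip":1},{"translation":[1.5,-3.3,-0.1],"twist":[0,0,-5.1],"grip":1},{"translation":[1.5,-3.3,-0.1],"twist":[0,0,-5.1],"grip":1},{"translation":[1.5,-3.3,-0.1],"twist":[0,0,-5.1],"grip":1},{"translation":[1.5,-3.3,-0.1],"twist":[0,0,-5.1],"grip":1},{"translation":[1.5,-3.3,-0.1],"twist":[0,0,-5.1],"grip":1},{"translation":[1.5,-3.3,-0.1],"twist":[0,0,-5.1],"grip":1},{"translation":[1.5,-3.3,-0.1],"twist":[0,0,-5.1],"grip":1},{"translation":[1.5,-3.3,-0.1],"twist":[0,0,-5.1],"grip":1},{"translation":[0,0,0],"twist":[0,0,0],"grip":1}]'
cat > st.py <<'E'
from h import *
o=sensors.get_obs();R=np.array(o["orientation"]);print(o["time"],np.round(o["eef_pos"],4),"yyaw",np.degrees(np.arctan2(R[1,1],R[0,1])),np.round(R[:,2],3),np.round(o["ft_force"],2),round(o["finger_gap"],4),o["finger_force"],np.round(o["q"]))
E
python3 st.py
```

```text
time: 3.0
eef_pos: [0.4581, -0.0055, 0.227]
orientation: [[0.387, 0.922, 0.003], [0.922, -0.387, -0.002], [-0.001, 0.003, -1.0]]
ft_force: [0.0, 0.2, -0.2]
finger_gap: 0.0854
finger_force: 0.0
3.0 [ 0.4581 -0.0055  0.227 ] yyaw -22.782425486013953 [ 0.003 -0.002 -1.   ] [ 0.03  0.23 -0.25] 0.0854 0.0 [-44.   1.  41. 120.  -0.  60. -26.]
```

```bash
python3 -m creep '[{"translation":[0.8,0,-1],"twist":[0,0,0],"grip":1},{"translation":[0,0,-1],"twist":[0,0,0],"grip":1},{"translation":[0,0,-1],"twist":[0,0,0],"grip":1},{"translation":[0,0,0],"twist":[0,0,0],"grip":1},{"translation":[0,0,0],"twist":[0,0,0],"grip":1},{"translation":[0,0,0],"twist":[0,0,0],"grip":1}]'>/dev/null; python3 st.py
```

```text
3.6 [4.644e-01 3.000e-04 1.965e-01] yyaw -22.14773904265981 [ 0.  0. -1.] [ 0.08  1.04 -0.06] 0.0852 0.0 [-44.   5.  41. 121.  -4.  56. -23.]
```

Descending 58 mm with a small trim, settling, then looking before I close.

```bash
python3 -m creep '[{"translation":[0,-0.1,-1],"twist":[0,0,-0.8],"grip":1},{"translation":[0,0,-1],"twist":[0,0,0],"grip":1},{"translation":[0,0,-1],"twist":[0,0,0],"grip":1},{"translation":[0,0,-1],"twist":[0,0,0],"grip":1},{"translation":[0,0,-1],"twist":[0,0,0],"grip":1},{"translation":[0,0,-0.8],"twist":[0,0,0],"grip":1},{"translation":[0,0,0],"twist":[0,0,0],"grip":1},{"translation":[0,0,0],"twist":[0,0,0],"grip":1},{"translation":[0,0,0],"twist":[0,0,0],"grip":1}]'>/dev/null; python3 st.py
python3 - <<'E'
from h import *
im,d=grab_frame("scene");save("pre.png",im[110:230,190:330],5)
E
```

```text
4.5 [ 0.4648 -0.001   0.1386] yyaw -22.990104682327047 [ 0.001  0.    -1.   ] [-0.86  0.63  0.55] 0.0854 0.0 [-42.  11.  40. 123. -10.  48. -18.]
```

View pics/pre.png

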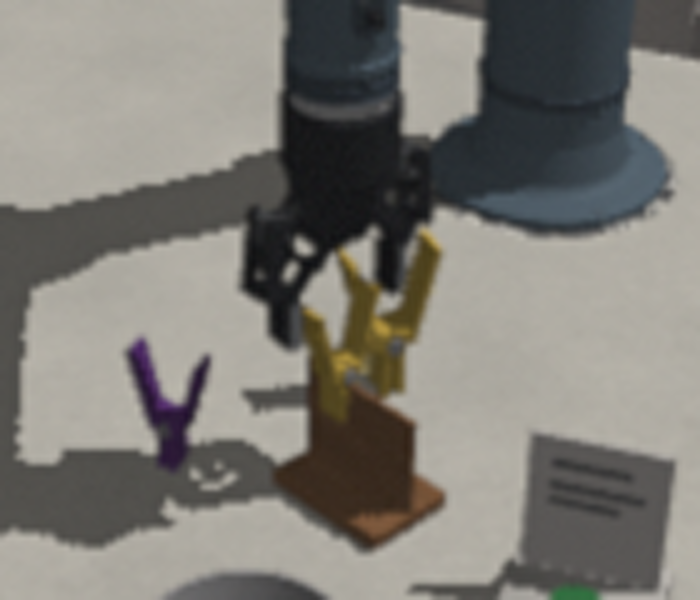

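The fingers (crop 285,330 and 390,270) stand outside the strip peg's legs (315,330 and 355,280), clear of the larger peg. Closing.

```bash
python3 -m creep '[{"translation":[0,0,0],"twist":[0,0,0],"grip":-1},{"translation":[0,0,0],"twist":[0,0,0],"grip":-1},{"translation":[0,0,0],"twist":[0,0,0],"grip":-1},{"translation":[0,0,0],"twist":[0,0,0],"grip":-1},{"translation":[0,0,0],"twist":[0,0,0],"grip":-1},{"translation":[0,0,0],"twist":[0,0,0],"grip":-1},{"translation":[0,0,0],"twist":[0,0,0],"grip":-1},{"translation":[0,0,0],"twist":[0,0,0],"grip":-1},{"translation":[0,0,0],"twist":[0,0,0],"grip":-1},{"translation":[0,0,0],"twist":[0,0,0],"grip":-1}]'>/dev/null; python3 st.py
```

```text
5.55 [0.4661 0.     0.1415] yyaw -22.99592030959589 [ 0.001  0.004 -1.   ] [-5.59  0.58 20.54] 0.0239 63.66846799850464 [-42.  11.  40. 123. -10.  49. -19.]
```

```bash
python3 -m creep '[{"translation":[0,0,0.3],"twist":[0,0,0],"grip":-1},{"translation":[0,0,0.5],"twist":[0,0,0],"grip":-1},{"translation":[0,0,0.5],"twist":[0,0,0],"grip":-1},{"translation":[0,0,1],"twist":[0,0,0],"grip":-1},{"translation":[0,0,1],"twist":[0,0,0],"grip":-1},{"translation":[0,0,1],"twist":[0,0,0],"grip":-1},{"translation":[0,0,1],"twist":[0,0,0],"grip":-1},{"translation":[0,0,1],"twist":[0,0,0],"grip":-1},{"translation":[0,0,1],"twist":[0,0,0],"grip":-1},{"translation":[0,0,1],"twist":[0,0,0],"grip":-1},{"translation":[0,0,1],"twist":[0,0,0],"grip":-1},{"translation":[0,0,0],"twist":[0,0,0],"grip":-1},{"translation":[0,0,0],"twist":[0,0,0],"grip":-1},{"translation":[0,0,0],"twist":[0,0,0],"grip":-1}]'>/dev/null; python3 st.py
python3 - <<'E'
from h import *
im,d=grab_frame("scene");save("lift.png",im[90:210,190:330],5);X=cloud("scene",d);np.savez("lift.npz",im=im,X=X)
r,g,b=np.moveaxis(im.astype(int),2,0);x,y,h=np.moveaxis(X,2,0)
m=(r-b>40)&(g-b>25)&(np.hypot(x-.466,y)<.05)&(h>.1)
a=np.radians(-23);o=sensors.get_obs()["eef_pos"]
px=(x-o[0])*np.cos(a)+(y-o[1])*np.sin(a);py=-(x-o[0])*np.sin(a)+(y-o[1])*np.cos(a)
for lo in np.arange(.1,.27,.008):
    k=m&(h>=lo)&(h<lo+.008)
    if k.any():print(round(lo,3),k.sum(),"px",np.round(np.sort(px[k])[[0,-1]],3),"py",np.round(np.sort(py[k])[[0,-1]],3))
E
```

```text
6.95 [ 0.4639 -0.001   0.2308] yyaw -22.98129571811509 [-0.001 -0.    -1.   ] [ 0.08  0.28 -1.16] 0.0244 59.18591558933258 [-45.   1.  41. 119.  -1.  60. -26.]
0.148 4 px [-0.016  0.013] py [0.003 0.007]
0.156 15 px [-0.011  0.014] py [-0.008  0.008]
0.164 15 px [-0.01   0.016] py [-0.005  0.009]
0.172 13 px [0.005 0.012] py [-0.008  0.01 ]
0.18 9 px [-0.008  0.012] py [0.001 0.011]
0.188 25 px [-0.014  0.014] py [-0.007  0.012]
0.196 20 px [-0.014  0.015] py [-0.007  0.01 ]
0.204 19 px [-0.013  0.014] py [-0.006  0.01 ]
0.212 14 px [-0.01   0.013] py [-0.004  0.01 ]
0.22 7 px [-0.009 -0.005] py [-0.005  0.008]
0.228 10 px [-0.011 -0.005] py [-0.004  0.011]
0.236 13 px [-0.013 -0.004] py [-0.007  0.01 ]
0.244 4 px [-0.01  -0.006] py [-0.007  0.001]
```

View pics/lift.png

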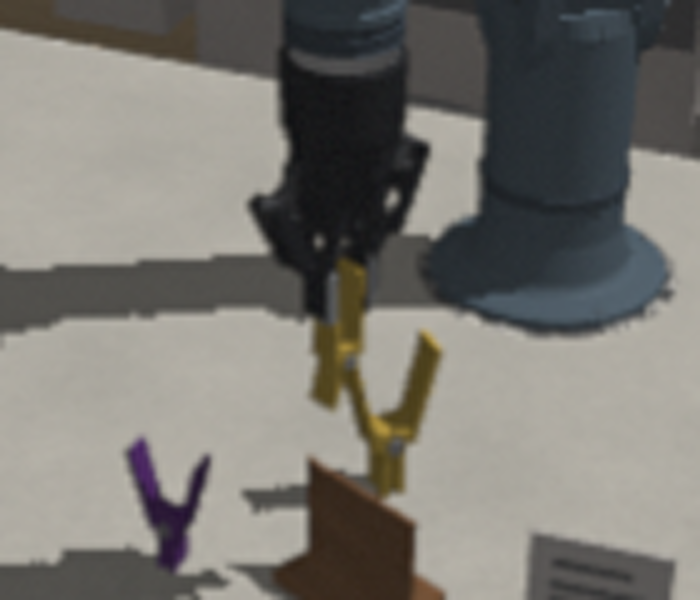

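The peg is held gaping (tips near crop 325,400), clear of the strip, with the larger peg still standing. Carrying it over the blue card.

```bash
python3 -m creep '[{"translation":[0.8,-1.6,0.1],"twist":[0,0,2.2],"grip":-1},{"translation":[0.8,-1.6,0.1],"twist":[0,0,2.2],"grip":-1},{"translation":[0.8,-1.6,0.1],"twist":[0,0,2.2],"grip":-1},{"translation":[0.8,-1.6,0.1],"twist":[0,0,2.2],"grip":-1},{"translation":[0.8,-1.6,0.1],"twist":[0,0,2.2],"grip":-1},{"translation":[0.8,-1.6,0.1],"twist":[0,0,2.2],"grip":-1},{"translation":[0.8,-1.6,0.1],"twist":[0,0,2.2],"grip":-1},{"translation":[0.8,-1.6,0.1],"twist":[0,0,2.2],"grip":-1},{"translation":[0.8,-1.6,0.1],"twist":[0,0,2.2],"grip":-1},{"translation":[0.8,-1.6,0.1],"twist":[0,0,2.2],"grip":-1},{"translation":[0.8,-1.6,0.1],"twist":[0,0,2.2],"grip":-1},{"translation":[0.8,-1.6,0.1],"twist":[0,0,2.2],"grip":-1},{"translation":[0.8,-1.6,0.1],"twist":[0,0,2.2],"grip":-1},{"translation":[0.8,-1.6,0.1],"twist":[0,0,2.2],"grip":-1},{"translation":[0.8,-1.6,0.1],"twist":[0,0,2.2],"grip":-1},{"translation":[0.8,-1.6,0.1],"twist":[0,0,2.2],"grip":-1},{"translation":[0,0,0],"twist":[0,0,0],"grip":-1},{"translation":[0,0,0],"twist":[0,0,0],"grip":-1},{"translation":[0,0,0],"twist":[0,0,0],"grip":-1},{"translation":[0,0,0],"twist":[0,0,0],"grip":-1}]'>/dev/null; python3 st.py
cat > chk.py <<'E'
from h import *
import sys
im,d=grab_frame("scene");save(sys.argv[1],im[125:245,110:250],5);X=cloud("scene",d)
r,g,b=np.moveaxis(im.astype(int),2,0);x,y,h=np.moveaxis(X,2,0)
m=(r-b>40)&(g-b>25)&(np.hypot(x-.59,y+.257)<.05)&(h>.08)
a=np.radians(12.1);px=(x-.5905)*np.cos(a)+(y+.257)*np.sin(a);py=-(x-.5905)*np.sin(a)+(y+.257)*np.cos(a)
for lo in np.arange(.08,.27,.01):
    k=m&(h>=lo)&(h<lo+.01)
    if k.any():print(round(lo,3),k.sum(),"px",np.round(np.sort(px[k])[[0,-1]],3),"py",np.round(np.sort(py[k])[[0,-1]],3))
c=(b>r+15)&(np.abs(px)<.03)&(np.abs(py)<.06)&(h>.05);print("card px",np.median(px[c]),"py",np.percentile(py[c],[2,98]),"z",np.percentile(h[c],98))
E
python3 chk.py over.png
```

```text
9.0 [ 0.5922 -0.2556  0.2468] yyaw 12.287821915974487 [-0.001  0.001 -1.   ] [-0.14 -0.1   0.12] 0.0242 59.168293476104736 [-12.  26.  42.  94. -18.  68.  46.]
0.16 3 px [-0.01   0.014] py [-0.008  0.004]
0.17 25 px [-0.014  0.021] py [-0.009  0.012]
0.18 24 px [-0.007  0.016] py [-0.01   0.012]
0.19 16 px [0.006 0.014] py [-0.01   0.011]
0.2 18 px [-0.008  0.017] py [-0.005  0.012]
0.21 28 px [-0.009  0.018] py [-0.009  0.011]
0.22 17 px [-0.011  0.016] py [-0.006  0.011]
0.23 4 px [-0.009 -0.006] py [0.007 0.01 ]
0.24 3 px [-0.008 -0.007] py [0.008 0.011]
0.25 6 px [-0.008 -0.005] py [0.007 0.012]
0.26 4 px [-0.011 -0.008] py [0.006 0.009]
card px 0.0013366918520135796 py [-0.04196644  0.05595436] z 0.6155381226080515
```

View pics/over.png

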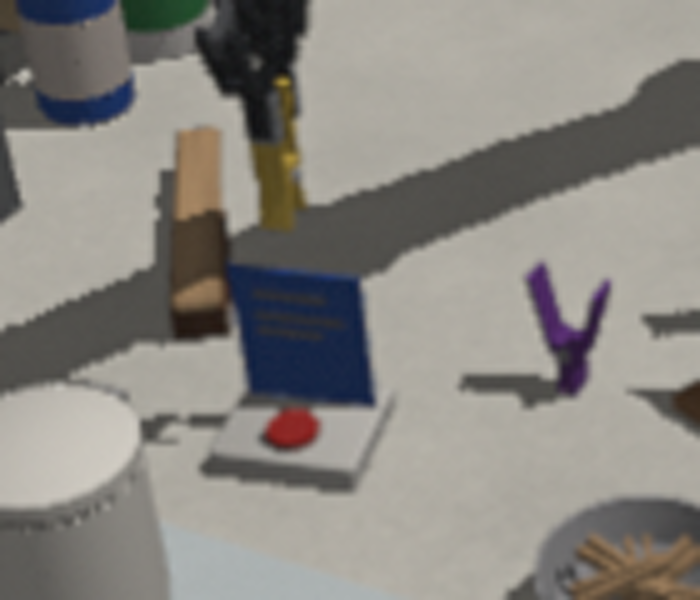

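The gaping peg hangs centred above the blue card's top edge (peg at crop 280,220, edge at 300,270), about 1.5 mm off in x. I'll trim that and lower 60 mm.

```bash
python3 -m creep '[{"translation":[-0.2,-0.1,0],"twist":[0,0,0],"grip":-1},{"translation":[0,0,0],"twist":[0,0,0],"grip":-1},{"translation":[0,0,-0.5],"twist":[0,0,0],"grip":-1},{"translation":[0,0,-0.5],"twist":[0,0,0],"grip":-1},{"translation":[0,0,-0.5],"twist":[0,0,0],"grip":-1},{"translation":[0,0,-0.5],"twist":[0,0,0],"grip":-1},{"translation":[0,0,-0.5],"twist":[0,0,0],"grip":-1},{"translation":[0,0,-0.5],"twist":[0,0,0],"grip":-1},{"translation":[0,0,-0.5],"twist":[0,0,0],"grip":-1},{"translation":[0,0,-0.5],"twist":[0,0,0],"grip":-1},{"translation":[0,0,-0.5],"twist":[0,0,0],"grip":-1},{"translation":[0,0,-0.5],"twist":[0,0,0],"grip":-1},{"translation":[0,0,-0.5],"twist":[0,0,0],"grip":-1},{"translation":[0,0,-0.5],"twist":[0,0,0],"grip":-1},{"translation":[0,0,0],"twist":[0,0,0],"grip":-1},{"translation":[0,0,0],"twist":[0,0,0],"grip":-1},{"translation":[0,0,0],"twist":[0,0,0],"grip":-1},{"translation":[0,0,0],"twist":[0,0,0],"grip":-1},{"translation":[0,0,0],"twist":[0,0,0],"grip":-1}]'>/dev/null; python3 st.py; python3 chk.py low.png
```

```text
10.95 [ 0.5905 -0.2581  0.1876] yyaw 12.212677179387518 [ 0.001 -0.    -1.   ] [-0.33  0.37 -0.24] 0.0243 59.16732966899872 [-10.  29.  40.  97. -21.  62.  48.]
0.1 2 px [0.004 0.01 ] py [0.004 0.005]
0.11 16 px [0.009 0.013] py [-0.012  0.006]
0.12 22 px [-0.006  0.013] py [-0.012  0.007]
0.13 14 px [-0.003  0.011] py [-0.012  0.006]
0.14 18 px [-0.004  0.013] py [-0.01   0.007]
0.15 22 px [-0.012  0.015] py [-0.01   0.007]
0.16 20 px [-0.014  0.016] py [-0.01  0.01]
0.17 3 px [-0.01   0.017] py [0.005 0.012]
0.18 4 px [-0.009 -0.007] py [0.004 0.008]
0.19 6 px [-0.011 -0.006] py [0.004 0.011]
0.2 4 px [-0.013 -0.007] py [0.004 0.009]
0.21 1 px [0.015 0.015] py [0.013 0.013]
card px 0.00043987325676929194 py [-0.04637894  0.05618923] z 0.5641810537833489
```

View pics/low.png

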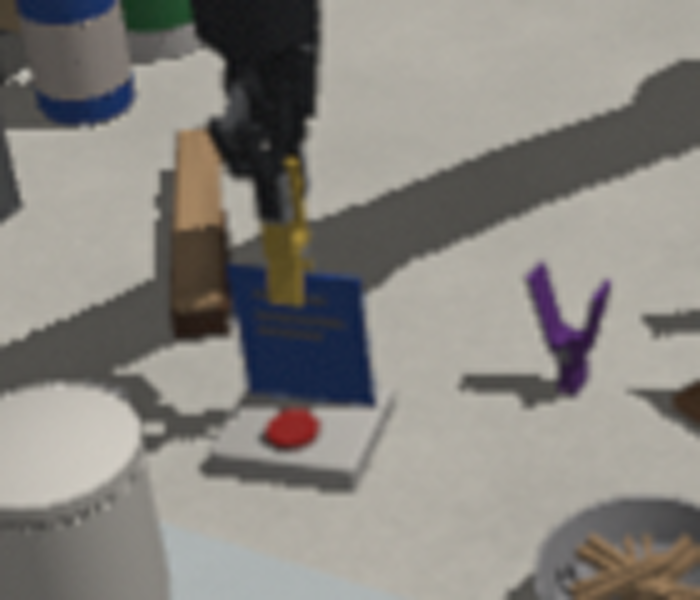

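The near jaw lies in front of the card (crop 285,300) and the other is behind it. The card and disc haven't moved, contact force is near zero, and the tips are about 18 mm below the edge. Handing in.

```bash
python3 -c "
from station import order
print(order.sign_off())"
```

```text
the job is handed in; nothing more can be done
None
```

I handed the job in with the yellow peg held wide open in the gripper, astride the top edge of the blue card (the one with the red disc); the last camera check showed the card and disc unmoved and almost no force on the tool, but the hand-in returned no verdict.

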